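Scrub the steel beaker, then hold the brush level over the mat

TASK

Scrub out the small steel beaker with the long brush that stands in it: take the brush by its handle and move it up about 5 cm and back down to the bottom, twice, inside the beaker. Then draw the brush right out, turn it until it lies level, and hold it still with its middle over the pale paper mat, about 20 cm above the table, for inspection. Finish while still holding it there; leave the beaker standing in its place and do not disturb the other things.

Things in the scene. Friction and masses are not known exactly. Their poses are not given: they have to be found in the camera images.
- brush_handle (a point): centre of the brush's round wooden handle. Brush: a rigid bottle brush, 210 mm long, about 70 g, standing upright in the beaker at the start, own z axis along it from bristles to handle end. From its bristle end: bristle head 0-62 mm (34 mm diameter), steel stem 62-120 mm (8 mm diameter), handle 120-210 mm (16 mm diameter). This point is 165 mm from the bristle end, 45 mm below the handle's free end
- brush_middle (a point): middle of the brush's length, on its axis (on the stem), 105 mm from the bristle end and 60 mm from the handle's centre; axes as the brush
- brush_tip (a point): centre of the flat bristle end of the brush, which rests on the beaker's floor at the start; axes as the brush
- beaker_floor (a point): centre of the inner floor of the steel beaker, 16 mm above the table. The beaker is loose, about 0.6 kg, a straight upright tube of 50 mm outer and 44 mm inner diameter on a heavy round foot 80 mm wide; z up
- beaker_rim (a point): centre of the beaker's mouth, 84 mm above its inner floor, 100 mm above the table
- mat: flat pale yellow-green paper mat fixed on the table, 240 mm (its x) by 260 mm (its y), 3 mm thick; origin under its centre. Two hand tools lie on it
- cup: bystander: white paper cup, 74 mm across and 90 mm high, with a thin stir stick standing out to 125 mm; origin under its centre. On the other side of the mat from the beaker
- driver: bystander: grey-handled screwdriver, 150 mm long, lying on the mat
- spanner: bystander: steel spanner, 130 mm long, lying on the mat
- jar: bystander: amber jar, 48 mm across, 60 mm high; origin under its centre
- bottle: bystander: small white bottle, 40 mm across, 100 mm high; origin under its centre

How it is judged (in metres and radians):
On the way, in this order (a step that is already met when the one before it is completed fails the run):
1. first stroke up: brush raised 30 to 80 mm, its bristle end still inside the beaker (horizontal distance between brush_tip and beaker_floor below 0.02 m and z of brush_tip in the frame of beaker_floor between 0.03 and 0.08 m), for 0.05 s.
2. first stroke down: bristle end within 12 mm of the beaker's floor (horizontal distance between brush_tip and beaker_floor below 0.02 m and z of brush_tip in the frame of beaker_floor below 0.012 m), for 0.05 s.
3. second stroke up: brush raised 30 to 80 mm, its bristle end still inside the beaker (all of step 1), for 0.05 s.
4. second stroke down: bristle end within 12 mm of the beaker's floor (all of step 2), for 0.05 s.
5. the brush is drawn out, its bristle end above the rim (z of brush_tip in the frame of beaker_rim above 0.005 m), for 0.1 s.
At the end, for the whole second after the job is handed in: The gripper holds the brush still (under 0.05 m/s), level within 25 degrees, its middle at least 150 mm and its bristle end at least 100 mm above the table, the middle over the mat, clear of the beaker; the beaker stands upright within 60 mm of where it was (angle between brush_middle's own z axis and vertical between 1.134 and 2.007 rad and height (world z) of brush_middle above 0.15 m and height (world z) of brush_tip above 0.1 m and x of brush_middle in the frame of mat between -0.12 and 0.12 m and y of brush_middle in the frame of mat between -0.13 and 0.13 m and contact force between brush and the fingers above 1 N and contact force between brush and beaker below 0.1 N and linear speed of brush below 0.05 m/s and angle between beaker_rim's own z axis and vertical below 0.1 rad and distance of beaker_floor from where it was at the start of the episode below 0.06 m); the arm keeps its last pose, push and grip.
It fails at once if the beaker is tipped over (angle between beaker_rim's own z axis and vertical above 0.5 rad).
It fails at once if a bystander is shoved more than 40 mm (distance of any of cup, driver, spanner, jar, bottle from where it was at the start of the episode above 0.04 m).
It also fails if it takes over 45 s, if anything falls off the work surface, if the arm or the gripper's body presses on something with over 40 N, if the wrist force passes 120 N, or if a joint passes its speed limit or range.

ROBOT

A 6-joint arm with a two-finger parallel gripper is mounted at the origin on the work surface. World frame = base frame: x ahead of the robot, y to its left, z up, the work surface at z = 0. Lengths are in mm, angles in rad, forces in N, time in s.
With the tool pointing down it reaches from about 300 to 850 mm from the base axis. Payload 5.4 kg.
Tool frame: the origin (TCP) lies at the very end of the fingers, on their centre line; the grasp point (between the pads) lies 19 mm behind it; z points along the fingers, y is the direction in which the jaws open and shut (so a half turn about z gives the same grasp; the last joint's range is limited). The gripper opens to 85 mm and grips with 20 to 120 N. Pads are 22 mm wide; open, the fingers measure 114 mm over their backs; the gripper's body (76 mm by 85 mm) begins 54 mm behind the grasp point. The pads swing forward as they close: fully open they stand 13 mm farther back than shut.
Start: joints at [0.931, 0.158, 1.597, -0, 1.386, -0.21], TCP at [239.603, 522.682, 231.299] pointing down, gripper open.
Joint ranges: [-2.91, 2.91], [-0.94, 2.29], [0.18, 2.7], [-1.29, 4.43], [0.17, 2.64], [-3, 3]. Speed limits (rad/s): [2.57, 2.57, 3.14, 3.14, 3.14, 3.14].

INTERFACE

Orientations are given as a rotation vector (axis times angle).
In Python, from cell import monitor, vision, workorder gives the robot as it stands.
- The arm moves only by the tool carry_out, never from a script. Its argument "motion" is a list that holds one entry, the list of rows, each a list of 7 numbers: the closure in counts, from 0 (fully open) to 255 (shut), then the shift along the tool's x, y, z in units of 50 mm (1.0 is 50 mm), then the turn, a rotation vector about the tool's x, y, z in degrees. In form: [[[hand, dx, dy, dz, ax, ay, az], ...]]. A call has 1 to 5 rows; each row shifts and turns the commanded pose from where the row before left it, along the tool's axes as they then stand; what a row does not reach is not made up. A row lasts 1/10 s, in which the tool goes at most 50 mm and 8.59 degrees, less where a joint would pass 70% of its speed; a pose out of reach is approached as far as the arm can. A call is refused whole if a number of a shift passes 1 or a number of a turn 8.59, either way. A call with a gripper value outside its range is refused whole. The fingers move at their own pace and stop on an object; "grip_force" is the grip in N (left out, the last holds). Time passes only in rows, so rows that do not move let the fingers close. It gives the time, the measured TCP pose, the force and the opening at its end, in the units of the state.
- monitor.observe(): the state, without advancing time (a new reading comes with each control period).
- vision.get_image(name): name is "scene" or "top" or "wrist"; returns a dict with "color" (480x640x3 uint8, red, green, blue), "K" (3x3 intrinsics, pixels), "eye" and "attitude" of the camera in the world. Camera axes: x right, y up, looking along -z (the intrinsics and any distortion apply to the point x, -y, -z); pixel columns grow to the right and rows downward; lengths in mm; the calibration is good to about 2 mm. The wrist camera is an equidistant fisheye: a pixel r from the principal point sees the ray r / f radians off the axis. A picture is of the moment at which its call begins. There is no depth.
- workorder.finish_job(): hands the job in, once; it reports no verdict.
The state is a dict: "time_s": time; "q": joint angles; "joint_velocities": joint speeds; "effort": joint torques, N m; "tool_pos": TCP position; "eef_rot": TCP orientation; "contact_force": force on the tool from outside, world axes, zero at the start; "wrist_torque": the same for the moment, N m; "grip_width": finger opening in mm.
Only numpy, scipy, OpenCV 4.12 (cv2) and the standard library are available. Lean on these libraries where they do the work, as an engineer would, in place of code of your own. Each camera call takes 0.05 s, during which the arm holds its last target.

## Working session

There is one attempt and no reset: what is moved stays moved. The work goes in short steps, Python scripts to look and compute and a tool call to move; the robot and the scene stay as the last step left them, time stands still between calls to the robot, and variables do not carry over. Pictures are saved under pics/ and viewed, and the job is handed in when it is done.

Besides the shell and the picture viewer there is one more tool, called as name([rows], argument=value, ...), one row to a line, values as JSON. carry_out: Moves the arm, as the interface text tells. Its arguments: {"type":"object","properties":{"motion":{"type":"array"},"grip_force":{"type":"number"}},"required":["motion"]}

```bash
ls; mkdir -p pics; python3 - <<'E'
from cell import monitor, vision, workorder
import cv2
print(monitor.observe())
for n in ["scene","top","wrist"]:
    d=vision.get_image(n); cv2.imwrite(f"pics/{n}0.png",d["color"][:,:,::-1]); print(n,d["K"],d["eye"],d["attitude"],[k for k in d])
E
```

```text
pics
{'time_s': 0.0, 'q': array([ 9.30926941e-01,  1.59089779e-01,  1.59824707e+00,  4.30901619e-05,
        1.38619779e+00, -2.10092733e-01]), 'joint_velocities': array([ 0.00031784,  0.00094146, -0.00112412,  0.00079259, -0.00048344,
       -0.00092146]), 'effort': array([ 1.18123651e-03, -3.95985925e+01, -3.31434059e+01, -3.70470332e-06,
        8.20133253e-03,  1.57610607e-06]), 'tool_pos': array([239.21800041, 522.21103485, 230.28658836]), 'eef_rot': array([-6.69740930e-01, -3.06851288e+00,  2.75096438e-03]), 'contact_force': array([-0.10764497,  0.27376543, -0.06079859]), 'wrist_torque': array([-0.05974838,  0.05364748,  0.00823831]), 'grip_width': 85.50441241373747}
scene [[611.46365883   0.         323.4295521 ]
 [  0.         611.46365883 234.68004979]
 [  0.           0.           1.        ]] [1114.5392595  -374.88568958 1047.04807629] [0.58258523 0.30694155 0.92137856] ['color', 'K', 'eye', 'attitude']
top [[577.14099944   0.         322.88281127]
 [  0.         577.14099944 236.7524325 ]
 [  0.           0.           1.        ]] [ 387.95951554    2.30390778 1146.79786861] [ 0.1514564  -0.13575972 -1.56218406] ['color', 'K', 'eye', 'attitude']
wrist [[371.64829954   0.         319.23818906]
 [  0.         371.64829954 241.51151681]
 [  0.           0.           1.        ]] [161.90793405 557.21460895 373.31496662] [-0.29528652 -0.18737843  1.13050137] ['color', 'K', 'eye', 'attitude']
```

View pics/scene0.png

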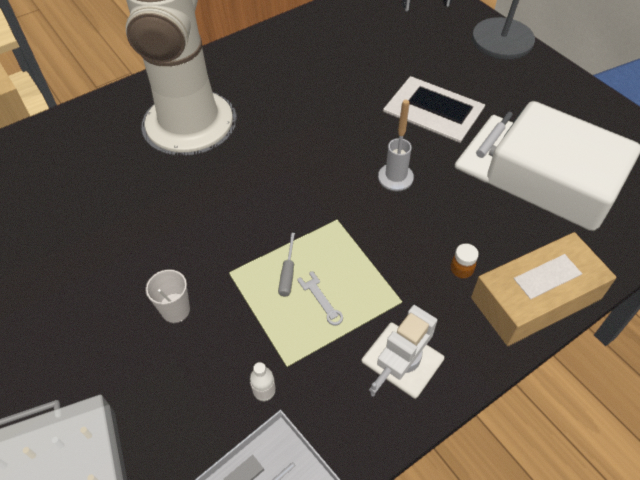

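View pics/top0.png

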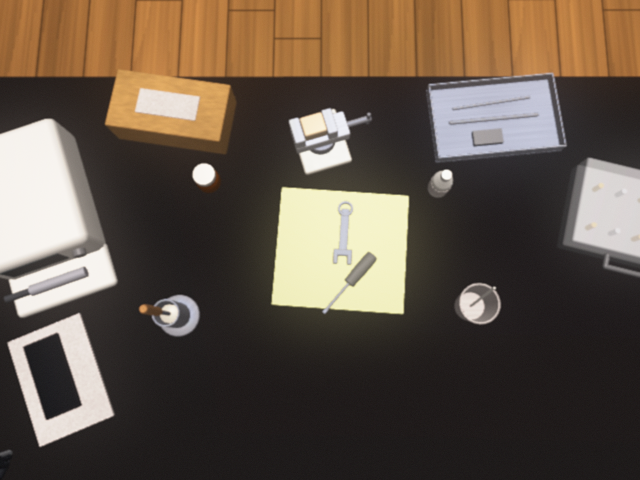

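View pics/wrist0.png

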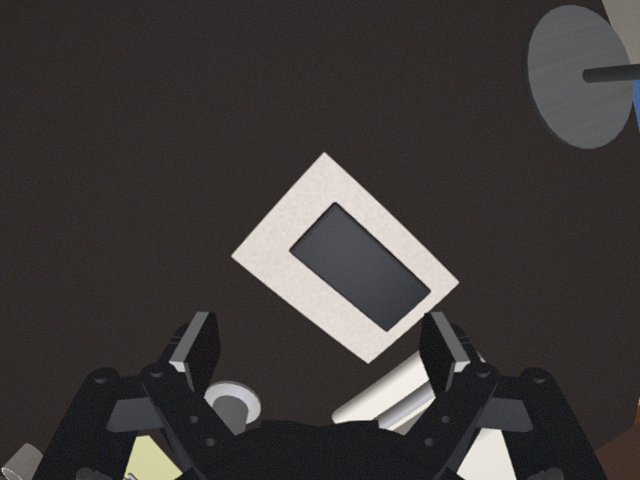

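The scene view shows the beaker at about (397,165) with the brush handle rising to (405,102). In the top view the handle end is near (145,310) and the mat is at (343,250). Next I'll zoom in on the beaker.

```bash
cat > h.py <<'E'
import numpy as np, cv2
from scipy.spatial.transform import Rotation as R
from cell import monitor, vision, workorder
def ray(d,u,v):
    K=np.array(d["K"]);p=np.array([(u-K[0,2])/K[0,0],-(v-K[1,2])/K[1,1],-1.0])
    r=R.from_rotvec(d["attitude"]).apply(p); return np.array(d["eye"]),r/np.linalg.norm(r)
def plane(d,u,v,z):
    e,r=ray(d,u,v); return e+r*(z-e[2])/r[2]
def tri(d1,p1,d2,p2):
    e1,r1=ray(d1,*p1);e2,r2=ray(d2,*p2)
    s=np.linalg.lstsq(np.c_[r1,-r2],e2-e1,rcond=None)[0]
    a=e1+s[0]*r1;b=e2+s[1]*r2; return (a+b)/2,np.linalg.norm(a-b)
def proj(d,P):
    c=R.from_rotvec(d["attitude"]).inv().apply(np.array(P,float)-d["eye"]);K=d["K"]
    return np.array([K[0,2]+K[0,0]*c[0]/-c[2],K[1,2]+K[1,1]*-c[1]/-c[2]])
E
python3 - <<'E'
from h import *
a=vision.get_image("scene");b=vision.get_image("top")
A=cv2.resize(a["color"][90:200,360:440],None,fx=5,fy=5,interpolation=cv2.INTER_CUBIC)
B=cv2.resize(b["color"][290:345,130:210],None,fx=5,fy=5,interpolation=cv2.INTER_CUBIC)
B=cv2.copyMakeBorder(B,0,275,0,0,cv2.BORDER_CONSTANT)
cv2.imwrite("pics/z.png",np.hstack([A,B])[:,:,::-1])
hsv=cv2.cvtColor(b["color"],cv2.COLOR_RGB2HSV)
m=cv2.inRange(hsv,(22,30,120),(40,255,255))
c=max(cv2.findContours(m,0,2)[0],key=cv2.contourArea)
bx=cv2.boxPoints(cv2.minAreaRect(c));print(bx)
print([plane(b,*p,3).round() for p in bx], np.mean([plane(b,*p,3) for p in bx],0))
E
```

```text
[[270.73358 304.81863]
 [279.04895 185.63133]
 [411.24274 194.85416]
 [402.92737 314.04144]]
[array([463., 117.,   3.]), array([706., 105.,   3.]), array([ 687., -166.,    3.]), array([ 446., -144.,    3.])] [575.34200587 -21.99623272   3.        ]
```

View pics/z.png

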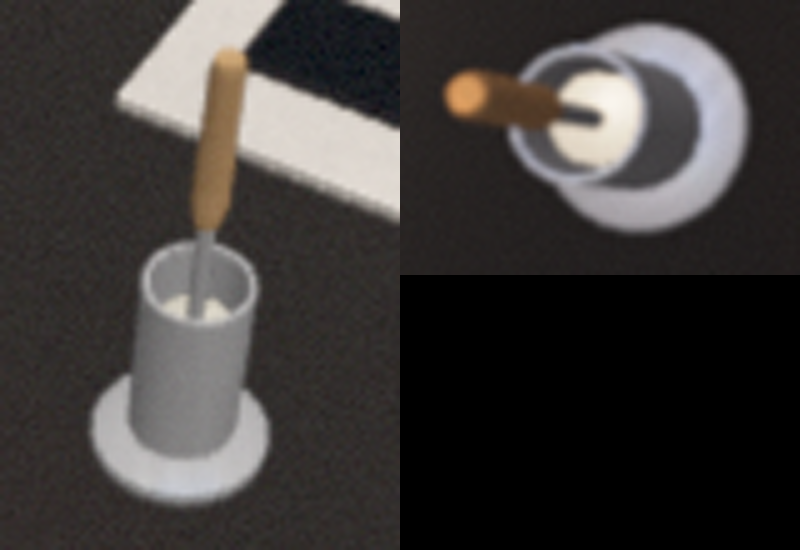

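```bash
python3 - <<'E'
from h import *
a=vision.get_image("scene");b=vision.get_image("top")
for n,p,q in [("top",(405.8,101),(142.8,308.6)),("hb",(401,133.8),(160.8,311.2)),("rim",(399.4,146.2),(165.6,312.6))]:
    P,e=tri(a,p,b,q);print(n,P.round(1),round(e,1))
print("rim",plane(a,399.4,146.2,100),plane(b,165.6,312.6,100)); print("foot",plane(b,179.2,315.2,8),plane(a,395.6,177,10))
s=monitor.observe();print(R.from_rotvec(s['eef_rot']).as_matrix().round(3))
print("cup",plane(b,478,304,90),"bottle",plane(b,446,176,100),"jar",plane(b,204,174,60))
E
```

```text
top [441.1 298.4 221.7] 1.9
hb [442.1 295.4 133.7] 0.6
rim [441.4 297.1  95.5] 1.7
rim [444.35163858 293.00886219 100.        ] [441.56109098 296.59864653 100.        ]
foot [441.32061685 295.43149493   8.        ] [450.61131147 287.87089421  10.        ]
[[-0.909  0.417 -0.   ]
 [ 0.417  0.909 -0.   ]
 [ 0.    -0.    -1.   ]]
cup [ 459.99255201 -269.27975089   90.        ] bottle [ 698.33135455 -217.33155894  100.        ] jar [713.36926612 247.11125713  60.        ]
```

The two-view fix puts the beaker at about (441.5, 296), with the handle vertical at about (441.5, 297.5) and its top at z≈226. The mat centre is at about (575, −22). I'll grasp from above, so first I move over the handle.

carry_out([
  [[0,-0.56,-0.24,-0.2,0,0,0],[0,-0.56,-0.24,-0.2,0,0,0],[0,-0.56,-0.24,-0.2,0,0,0],[0,-0.56,-0.24,0,0,0,0],[0,-0.56,-0.24,0,0,0,0]],
])

```text
time_s: 0.85
tool_pos: [342.7, 409.0, 261.8]
eef_rot: [0.669, 3.069, 0.001]
contact_force: [0.8, 0.1, -0.0]
grip_width: 85.1
```

carry_out([
  [[0,-0.55,-0.24,0,0,0,0],[0,-0.55,-0.24,0,0,0,0],[0,-0.55,-0.24,0,0,0,0],[0,-0.55,-0.24,0,0,0,0],[0,-0.55,-0.24,0,0,0,0]],
])

```text
time_s: 1.35
tool_pos: [442.6, 297.0, 261.4]
eef_rot: [0.67, 3.069, 0.0]
contact_force: [1.2, 0.3, -0.3]
grip_width: 85.4
```

```bash
python3 - <<'E'
from h import *
s=monitor.observe();print(s['q'].round(3),s['tool_pos'].round(1),s['contact_force'])
a=vision.get_image("wrist");cv2.imwrite("pics/w1.png",a["color"][:,:,::-1])
a=vision.get_image("scene");cv2.imwrite("pics/s1.png",a["color"][:,:,::-1])
E
```

```text
[ 0.364  0.029  1.676  0.     1.436 -0.777] [442.6 297.  261.4] [ 1.23269117  0.31652213 -0.27433298]
```

View pics/w1.png

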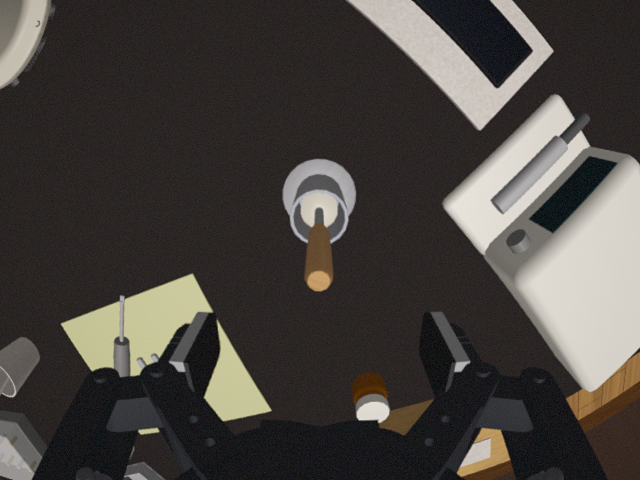

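View pics/s1.png

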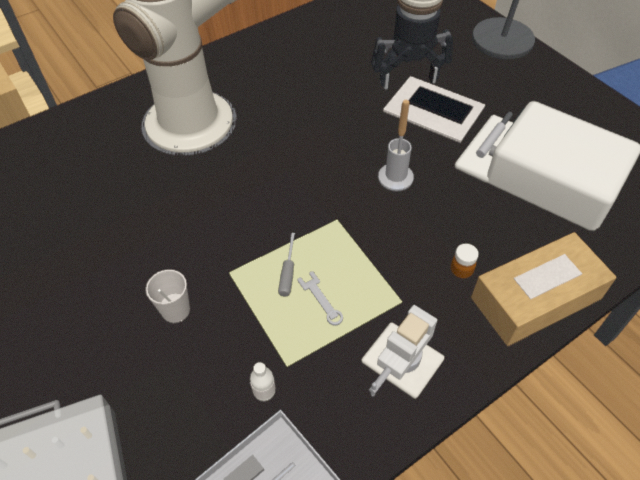

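The wrist view shows the handle end at (318,281), centred between the fingers. The scene view agrees, with the fingers just above the handle. I'll check this with the fisheye ray.

```bash
cat >> h.py <<'E'
def fray(d,u,v):
    K=d["K"];x=u-K[0,2];y=v-K[1,2];r=np.hypot(x,y);t=r/K[0,0]
    p=np.array([np.sin(t)*x/r,-np.sin(t)*y/r,-np.cos(t)])
    return np.array(d["eye"]),R.from_rotvec(d["attitude"]).apply(p)
def fplane(d,u,v,z):
    e,r=fray(d,u,v);return e+r*(z-e[2])/r[2]
E
python3 - <<'E'
from h import *
a=vision.get_image("wrist")
print(fplane(a,318,281,226),fplane(a,318.5,216,100),fplane(a,319,194,10))
E
```

```text
[441.88486827 295.01097704 226.        ] [440.59909081 295.56409715 100.        ] [440.42585579 295.99675284  10.        ]
```

carry_out([
  [[0,0.01,-0.02,0.4,0,0,0],[0,0,0,0.5,0,0,0],[0,0,0,0.5,0,0,0],[0,0,0,0.35,0,0,0],[0,0,0,0.08,0,0,0]],
])

```text
time_s: 2.0
tool_pos: [438.7, 297.5, 167.3]
eef_rot: [-0.667, -3.066, 0.004]
contact_force: [0.5, -0.0, 0.5]
grip_width: 85.2
```

carry_out([
  [[120,0,0,0,0,0,0],[180,0,0,0,0,0,0],[220,0,0,0,0,0,0],[255,0,0,0,0,0,0],[255,0,0,0,0,0,0]],
], grip_force=60)

```text
time_s: 2.5
tool_pos: [441.5, 297.4, 170.7]
eef_rot: [0.67, 3.068, 0.001]
contact_force: [0.5, -0.1, 0.8]
grip_width: 14.2
```

carry_out([
  [[255,0,0,0,0,0,0],[255,0,0,0,0,0,0],[255,0,0,0,0,0,0]],
])

```text
time_s: 2.8
tool_pos: [441.6, 297.4, 170.6]
eef_rot: [0.67, 3.068, 0.001]
contact_force: [0.1, -0.9, 4.9]
grip_width: 14.9
```

```bash
python3 - <<'E'
from h import *
s=monitor.observe();print(s['q'].round(3),s['tool_pos'].round(1),s['contact_force'])
a=vision.get_image("wrist");cv2.imwrite("pics/w2.png",a["color"][:,:,::-1])
a=vision.get_image("scene");A=cv2.resize(a["color"][40:200,340:460],None,fx=3.5,fy=3.5);cv2.imwrite("pics/s2.png",A[:,:,::-1])
E
```

```text
[ 0.366  0.102  1.783 -0.     1.255 -0.775] [441.6 297.4 170.6] [ 0.10140283 -0.93457297  4.90731111]
```

View pics/s2.png

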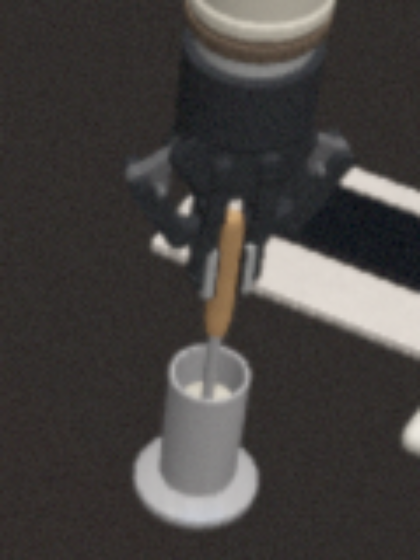

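View pics/w2.png

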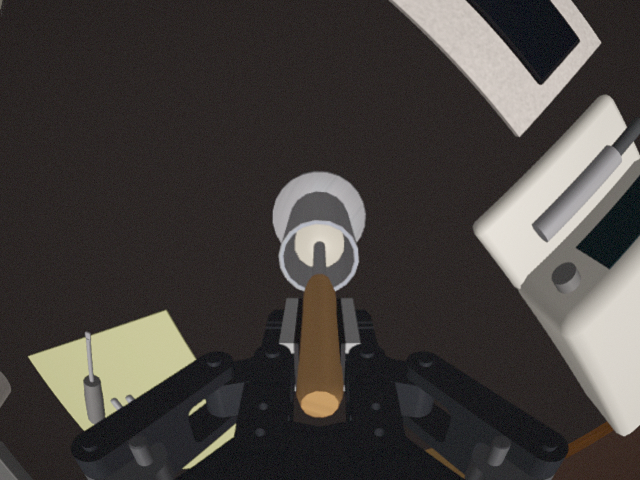

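The wrist view shows the handle held between the pads, and the width reads 14.9 mm. Next is the first stroke.

carry_out([
  [[255,0,0,-0.25,0,0,0],[255,0,0,-0.25,0,0,0],[255,0,0,-0.25,0,0,0],[255,0,0,-0.25,0,0,0],[255,0,0,0,0,0,0]],
])

```text
time_s: 3.4
tool_pos: [442.3, 297.8, 222.6]
eef_rot: [0.669, 3.065, 0.004]
contact_force: [0.7, 0.1, -0.7]
grip_width: 14.9
```

```bash
python3 - <<'E'
from h import *
s=monitor.observe();print(s['q'].round(3),s['tool_pos'].round(1),s['contact_force'])
a=vision.get_image("wrist");cv2.imwrite("pics/w3.png",a["color"][:,:,::-1])
a=vision.get_image("scene");A=cv2.resize(a["color"][20:200,340:460],None,fx=3.3,fy=3.3);cv2.imwrite("pics/s3.png",A[:,:,::-1])
E
```

```text
[ 0.366  0.053  1.728  0.     1.355 -0.775] [442.3 297.8 222.6] [ 0.71420901  0.11708732 -0.73479404]
```

View pics/s3.png

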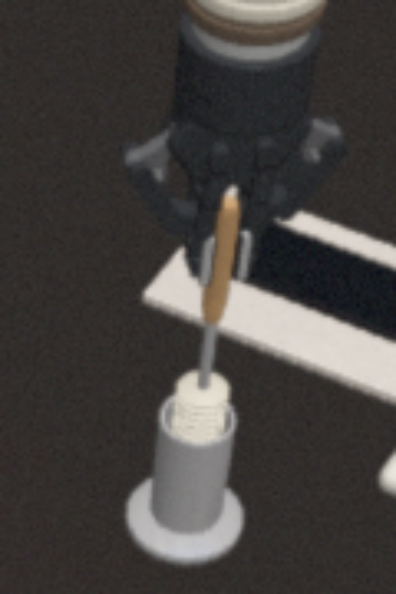

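View pics/w3.png

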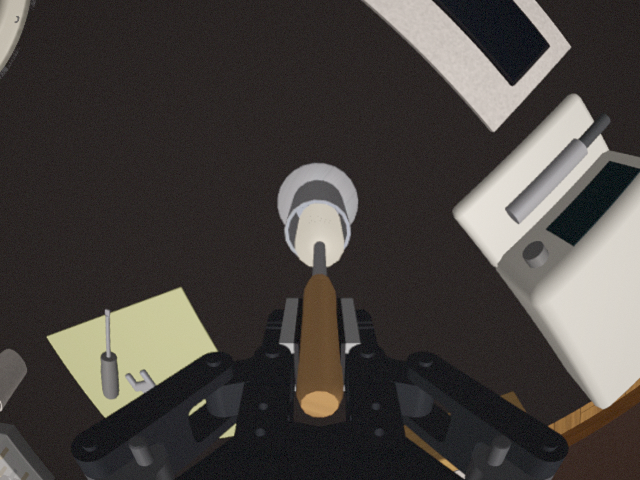

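The bristle head now shows above the rim and the beaker has stayed put. The brush hasn't moved in the grip. I'll stroke down, up, and down again.

carry_out([
  [[255,0,0,0.25,0,0,0],[255,0,0,0.25,0,0,0],[255,0,0,0.25,0,0,0],[255,0,0,0.23,0,0,0],[255,0,0,0,0,0,0]],
])

```text
time_s: 4.0
tool_pos: [441.2, 297.3, 170.2]
eef_rot: [0.67, 3.069, 0.0]
contact_force: [-0.1, 0.8, -1.1]
grip_width: 14.6
```

carry_out([
  [[255,0,0,0,0,0,0],[255,0,0,0,0,0,0]],
])

```text
time_s: 4.2
tool_pos: [440.7, 297.1, 170.1]
eef_rot: [-0.67, -3.069, 0.001]
contact_force: [-0.6, 0.1, -1.4]
grip_width: 14.8
```

carry_out([
  [[255,0,0,-0.25,0,0,0],[255,0,0,-0.25,0,0,0],[255,0,0,-0.25,0,0,0],[255,0,0,-0.25,0,0,0],[255,0,0,0,0,0,0]],
])

```text
time_s: 4.7
tool_pos: [442.5, 297.9, 223.9]
eef_rot: [0.669, 3.065, 0.005]
contact_force: [-0.4, 0.3, -0.8]
grip_width: 14.7
```

carry_out([
  [[255,0,0,0,0,0,0],[255,0,0,0,0,0,0]],
])

```text
time_s: 4.9
tool_pos: [440.6, 297.1, 220.2]
eef_rot: [-0.67, -3.068, 0.001]
contact_force: [-0.0, -0.1, -0.4]
grip_width: 14.9
```

carry_out([
  [[255,0,0,0.25,0,0,0],[255,0,0,0.25,0,0,0],[255,0,0,0.25,0,0,0],[255,0,0,0.25,0,0,0],[255,0,0,0,0,0,0]],
])

```text
time_s: 5.4
tool_pos: [441.0, 297.2, 169.9]
eef_rot: [-0.67, -3.069, 0.0]
contact_force: [-0.2, -0.1, -0.7]
grip_width: 14.7
```

carry_out([
  [[255,0,0,0,0,0,0],[255,0,0,0,0,0,0]],
])

```text
time_s: 5.6
tool_pos: [440.7, 297.2, 170.1]
eef_rot: [-0.67, -3.068, 0.001]
contact_force: [0.7, -0.0, 0.1]
grip_width: 14.6
```

```bash
python3 - <<'E'
from h import *
s=monitor.observe();print(s['q'].round(3),s['tool_pos'].round(1),s['contact_force'])
a=vision.get_image("wrist");cv2.imwrite("pics/w4.png",a["color"][:,:,::-1])
E
```

```text
[ 0.366  0.102  1.784  0.     1.257 -0.775] [440.7 297.2 170.1] [ 0.74208237 -0.01533525  0.0616123 ]
```

View pics/w4.png

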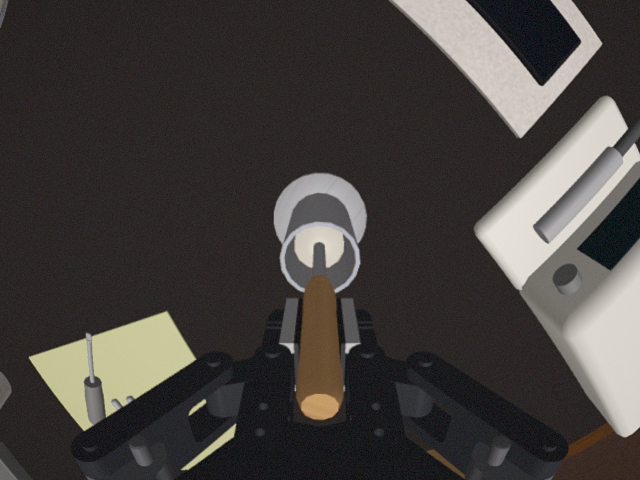

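The brush is back at the bottom after both strokes. Now I'll draw it straight out.

carry_out([
  [[255,0,0,-0.5,0,0,0],[255,0,0,-0.7,0,0,0],[255,0,0,-0.7,0,0,0],[255,0,0,-0.7,0,0,0],[255,0,0,-0.6,0,0,0]],
])

```text
time_s: 6.15
tool_pos: [441.1, 297.3, 332.7]
eef_rot: [0.67, 3.068, 0.001]
contact_force: [0.9, 0.8, -0.2]
grip_width: 14.8
```

carry_out([
  [[255,0,0,0,0,0,0],[255,0,0,0,0,0,0]],
])

```text
time_s: 6.35
tool_pos: [441.2, 297.3, 331.0]
eef_rot: [0.67, 3.069, 0.001]
contact_force: [0.1, 0.8, -0.8]
grip_width: 14.6
```

```bash
python3 - <<'E'
from h import *
s=monitor.observe();print(s['q'].round(3),s['tool_pos'].round(1),s['contact_force'])
a=vision.get_image("scene");cv2.imwrite("pics/s5.png",a["color"][:,:,::-1])
E
```

```text
[ 0.366 -0.003  1.573 -0.     1.571 -0.775] [441.2 297.3 331. ] [ 0.07608076  0.75669543 -0.79728557]
```

View pics/s5.png

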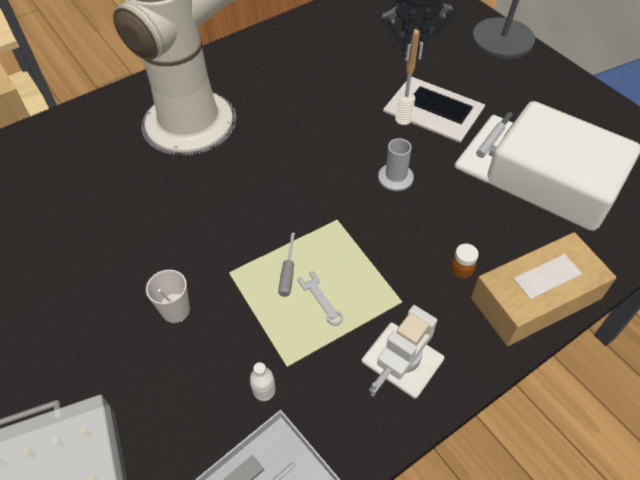

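The brush is fully out, with its bristles at about (404,110), and the beaker is still standing in place. I'll carry it over the mat.

carry_out([
  [[255,-0.4,-0.33,0,0,0,0],[255,-0.53,-0.43,0,0,0,0],[255,-0.53,-0.43,0,0,0,0],[255,-0.53,-0.43,0,0,0,0],[255,-0.53,-0.43,0,0,0,0]],
])

```text
time_s: 6.9
tool_pos: [512.4, 150.3, 328.5]
eef_rot: [-0.669, -3.066, 0.002]
contact_force: [0.3, 0.7, 0.0]
grip_width: 14.7
```

carry_out([
  [[255,-0.53,-0.43,0,0,0,0],[255,-0.53,-0.43,0,0,0,0],[255,-0.53,-0.43,0,0,0,0],[255,-0.53,-0.43,0,0,0,0],[255,-0.53,-0.43,0,0,0,0]],
])

```text
time_s: 7.4
tool_pos: [588.1, -2.5, 328.3]
eef_rot: [-0.669, -3.065, -0.0]
contact_force: [-0.1, -0.0, -0.7]
grip_width: 14.8
```

carry_out([
  [[255,-0.13,-0.14,0,0,0,0],[255,0,0,0,0,0,0]],
])

```text
time_s: 7.6
tool_pos: [590.9, -11.3, 328.6]
eef_rot: [-0.672, -3.065, -0.0]
contact_force: [0.5, 0.9, -0.4]
grip_width: 14.7
```

```bash
python3 - <<'E'
from h import *
s=monitor.observe();print(s['q'].round(3),s['tool_pos'].round(1),s['contact_force'])
M=R.from_rotvec(s['eef_rot']).as_matrix();print(M.round(3))
a=s['q'][0];e=np.array([np.cos(a),np.sin(a),0]);print("axis in tool",(M.T@e).round(3),"tip dir",np.cross(e,[0,0,-1]))
E
```

```text
[-0.224  0.158  1.408  0.     1.58  -1.362] [590.9 -11.3 328.6] [ 0.53255983  0.87294836 -0.36227601]
[[-0.908  0.419 -0.004]
 [ 0.419  0.908  0.001]
 [ 0.004 -0.001 -1.   ]]
axis in tool [-0.978  0.207 -0.004] tip dir [0.22165978 0.97512407 0.        ]
```

carry_out([
  [[255,0,0,0,-6,1.3,0],[255,0,0,0,-6,1.3,0],[255,0,0,0,-6,1.3,0],[255,0,0,0,0,0,0]],
])

```text
time_s: 8.0
tool_pos: [590.2, -10.9, 329.1]
eef_rot: [-0.665, -3.026, -0.504]
contact_force: [0.1, -0.0, -1.7]
grip_width: 14.6
```

```bash
python3 - <<'E'
from h import *
s=monitor.observe();print(s['q'].round(3),s['tool_pos'].round(1),s['contact_force'])
M=R.from_rotvec(s['eef_rot']).as_matrix();print(M.round(3))
E
```

```text
[-0.391  0.13   1.468  0.317  1.603 -1.529] [590.2 -10.9 329.1] [ 0.14624566 -0.03080642 -1.69528981]
[[-0.91   0.409  0.065]
 [ 0.408  0.859  0.31 ]
 [ 0.071  0.309 -0.948]]
```

q4 turns positive, which is the side with range to spare. I'll continue the tilt.

carry_out([
  [[255,0,0,0,-7,1.5,0],[255,0,0,0,-7,1.5,0],[255,0,0,0,-7,1.5,0],[255,0,0,0,-7,1.5,0],[255,0,0,0,0,0,0]],
])

```text
time_s: 8.5
tool_pos: [590.1, -10.2, 327.3]
eef_rot: [-0.62, -2.809, -1.253]
contact_force: [-0.2, -0.5, -0.8]
grip_width: 14.5
```

```bash
python3 - <<'E'
from h import *
s=monitor.observe();print(s['q'].round(3),s['tool_pos'].round(1),s['contact_force'])
M=R.from_rotvec(s['eef_rot']).as_matrix();print(M.round(3))
a=vision.get_image("scene");cv2.imwrite("pics/s6.png",a["color"][:,:,::-1])
E
```

```text
[-0.604  0.196  1.557  0.754  1.723 -1.752] [590.1 -10.2 327.3] [-0.22413724 -0.51326413 -0.79656304]
[[-0.922  0.356  0.154]
 [ 0.352  0.603  0.716]
 [ 0.162  0.714 -0.681]]
```

View pics/s6.png

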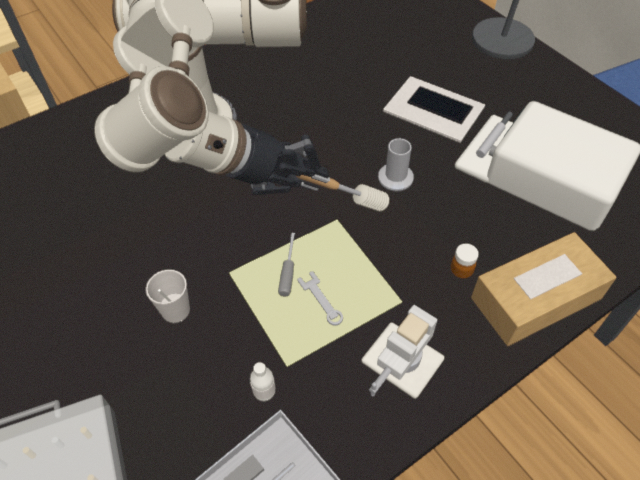

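The scene view shows the brush half tilted at about (330,188), with the wrist swinging clear at (180,130). I'll continue to level.

carry_out([
  [[255,0,0,0,-7,1.5,0],[255,0,0,0,-7,1.5,0],[255,0,0,0,-7,1.5,0],[255,0,0,0,-7,1.5,0],[255,0,0,0,0,0,0]],
])

```text
time_s: 9.05
tool_pos: [590.7, -8.8, 327.8]
eef_rot: [-0.533, -2.421, -1.925]
contact_force: [0.2, 0.2, -1.7]
grip_width: 14.8
```

carry_out([
  [[255,0,0,0,-7,1.5,0],[255,0,0,0,-7,1.5,0],[255,0,0,0,0,0,0]],
])

```text
time_s: 9.35
tool_pos: [591.0, -8.4, 328.6]
eef_rot: [-0.477, -2.171, -2.218]
contact_force: [0.3, -0.1, -0.5]
grip_width: 14.7
```

```bash
python3 - <<'E'
from h import *
s=monitor.observe();print(s['q'].round(3),s['tool_pos'].round(1),s['contact_force'])
M=R.from_rotvec(s['eef_rot']).as_matrix();print(M.round(3))
a=vision.get_image("scene");cv2.imwrite("pics/s7.png",a["color"][:,:,::-1])
E
```

```text
[-0.726  0.481  1.637  1.285  2.001 -1.963] [591.   -8.4 328.6] [ 0.33287597 -0.05950831 -0.47928657]
[[-0.954  0.211  0.213]
 [ 0.209 -0.044  0.977]
 [ 0.216  0.976 -0.002]]
```

View pics/s7.png

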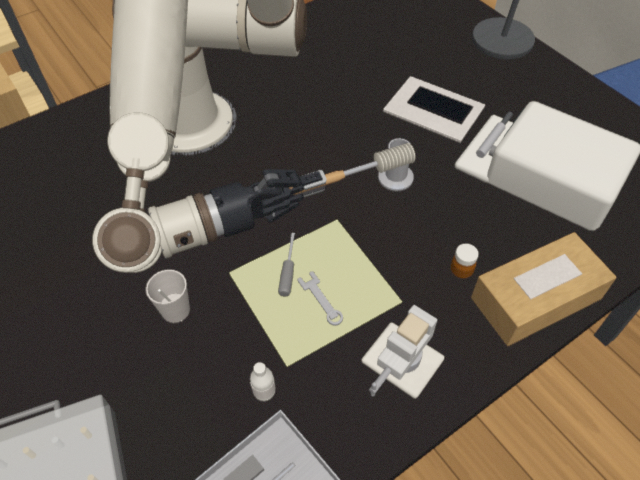

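The brush is level. The wrist at (128,240) is near the cup at (170,295), so before lowering I'll shift away from it by 35 mm in +x with a 7° yaw.

carry_out([
  [[255,-0.34,0.07,0.07,0.75,3.4,0],[255,-0.33,0.07,0.07,0.75,3.4,0],[255,0,0,0,0,0,0]],
])

```text
time_s: 9.7
tool_pos: [628.5, -8.8, 332.5]
eef_rot: [-0.325, -2.151, -2.154]
contact_force: [-1.0, 0.2, -0.1]
grip_width: 14.5
```

```bash
python3 - <<'E'
from h import *
s=monitor.observe();print(s['q'].round(3),s['tool_pos'].round(1),s['contact_force'])
M=R.from_rotvec(s['eef_rot']).as_matrix();print(M.round(3))
print("down 1 unit in tool",(M.T@[0,0,-1]).round(3),"mid",s['tool_pos']+49*M[:,2],"tip",s['tool_pos']+154*M[:,2])
E
```

```text
[-0.659  0.621  1.418  1.284  2.065 -1.907] [628.5  -8.8 332.5] [-0.95665424  0.19079281 -0.06286208]
[[-0.974  0.206  0.093]
 [ 0.093 -0.011  0.996]
 [ 0.206  0.979 -0.009]]
down 1 unit in tool [-0.206 -0.979  0.009] mid [633.01447587  40.02478648 332.03571214] tip [642.77394568 144.56627967 331.12524437]
```

carry_out([
  [[255,-0.06,-0.3,0,0,0,0],[255,-0.06,-0.3,0,0,0,0],[255,-0.06,-0.3,0,0,0,0],[255,-0.06,-0.3,0,0,0,0],[255,0,0,0,0,0,0]],
])

```text
time_s: 10.2
tool_pos: [624.5, -9.5, 266.3]
eef_rot: [-0.339, -2.135, -2.161]
contact_force: [-1.1, 0.2, -1.0]
grip_width: 15.1
```

```bash
python3 - <<'E'
from h import *
s=monitor.observe();print(s['q'].round(3),s['tool_pos'].round(1),s['contact_force'])
M=R.from_rotvec(s['eef_rot']).as_matrix();print(M[:,2].round(3))
a=vision.get_image("scene");cv2.imwrite("pics/s8.png",a["color"][:,:,::-1])
a=vision.get_image("top");cv2.imwrite("pics/t8.png",a["color"][:,:,::-1])
E
```

```text
[-0.664  0.715  1.434  1.238  2.038 -2.011] [624.5  -9.5 266.3] [-1.08562703  0.1873059  -1.047312  ]
[0.097 0.995 0.002]
```

View pics/s8.png

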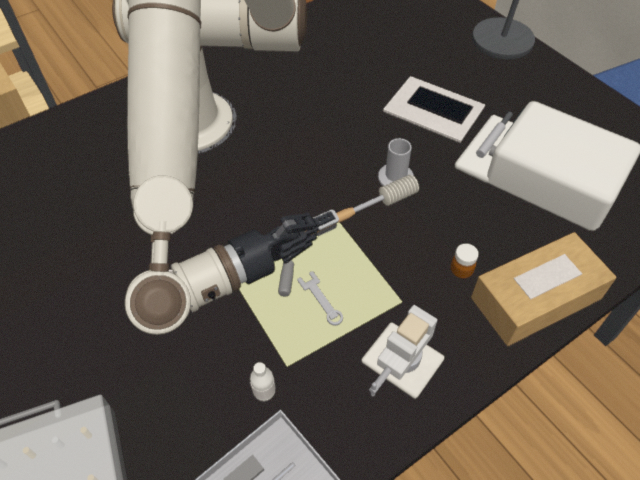

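View pics/t8.png

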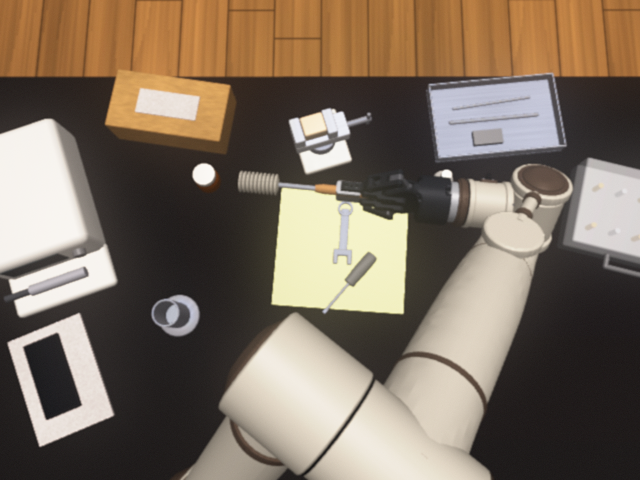

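The top view shows the brush level and over the mat's upper-left part, with bristles at (258,183) and stem at (300,187). The wrist at (540,190) is well clear of the cup. I'll lower the last 40 mm and bring it slightly inward.

carry_out([
  [[255,0.04,-0.28,-0.01,0,0,0],[255,0.04,-0.28,-0.01,0,0,0],[255,0.04,-0.28,-0.01,0,0,0],[255,0,0,0,0,0,0],[255,0,0,0,0,0,0]],
])

```text
time_s: 10.8
tool_pos: [610.6, -10.0, 229.3]
eef_rot: [-0.334, -2.139, -2.163]
contact_force: [1.1, 0.4, 0.1]
grip_width: 14.4
```

carry_out([
  [[255,0,0,0,0,0,0],[255,0,0,0,0,0,0],[255,0,0,0,0,0,0]],
])

```text
time_s: 11.1
tool_pos: [610.9, -10.0, 230.1]
eef_rot: [-0.332, -2.142, -2.162]
contact_force: [-0.3, 0.8, -0.7]
grip_width: 14.4
```

```bash
python3 - <<'E'
from h import *
s=monitor.observe();print(s['q'].round(3),s['tool_pos'].round(1),s['contact_force'],s['grip_width'])
M=R.from_rotvec(s['eef_rot']).as_matrix();print(M[:,2].round(3),s['tool_pos']+49*M[:,2],s['tool_pos']+154*M[:,2])
a=vision.get_image("scene");cv2.imwrite("pics/s9.png",a["color"][:,:,::-1])
b=vision.get_image("top");cv2.imwrite("pics/t9.png",b["color"][:,:,::-1])
for n,k in (("mid",49),("tip",154)):
    P=s['tool_pos']+k*M[:,2];print(n,proj(a,P),proj(b,P))
E
```

```text
[-0.678  0.751  1.463  1.195  2.025 -2.091] [610.9 -10.  230.1] [-0.31510442  0.77995986 -0.70808921] 14.377982099715785
[ 0.097  0.995 -0.001] [615.65970868  38.72282976 230.00048345] [625.81806139 143.23022603 229.89096281]
mid [355.07007784 213.40314467] [306.64008306 201.77915098]
tip [406.23696474 190.01783818] [242.98607665 195.62718197]
```

View pics/s9.png

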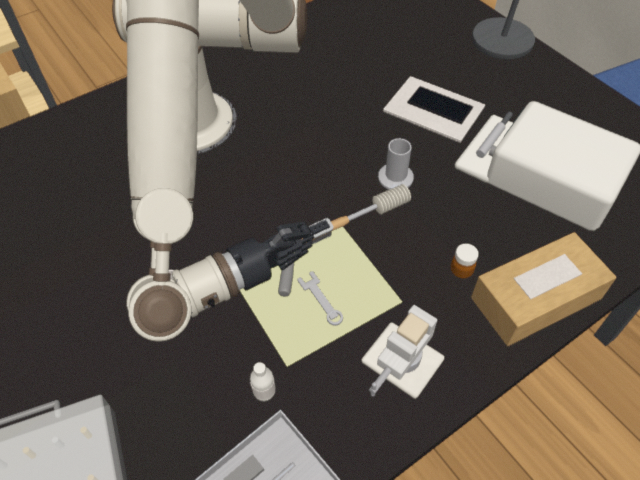

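View pics/t9.png

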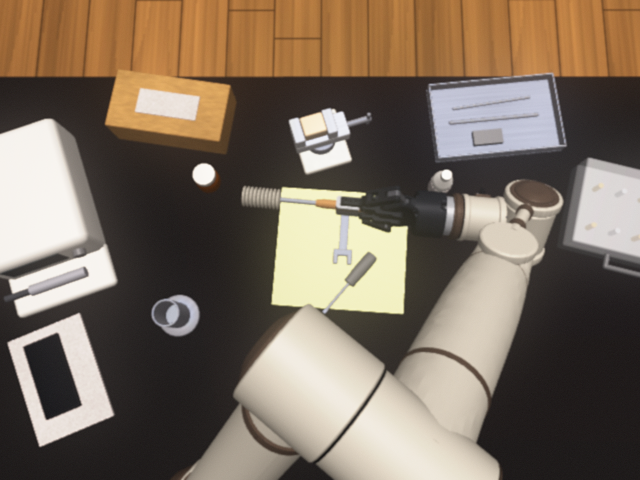

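The scene and top views match the predicted middle and tip pixels, and the brush is level at z≈230. I'll lower it another 25 mm to get close to the 20 cm asked for.

carry_out([
  [[255,-0.05,-0.25,0,0,0,0],[255,-0.05,-0.25,0,0,0,0],[255,0,0,0,0,0,0],[255,0,0,0,0,0,0],[255,0,0,0,0,0,0]],
])

```text
time_s: 11.7
tool_pos: [610.4, -10.0, 204.2]
eef_rot: [-0.333, -2.141, -2.162]
contact_force: [0.4, 0.8, 0.7]
grip_width: 14.6
```

carry_out([
  [[255,0,0,0,0,0,0],[255,0,0,0,0,0,0],[255,0,0,0,0,0,0],[255,0,0,0,0,0,0],[255,0,0,0,0,0,0]],
])

```text
time_s: 12.2
tool_pos: [610.4, -10.0, 204.2]
eef_rot: [-0.333, -2.141, -2.162]
contact_force: [-1.1, -0.4, -0.3]
grip_width: 14.6
```

```bash
python3 - <<'E'
from h import *
s=monitor.observe();print(s['q'].round(3),s['joint_velocities'].round(3),s['contact_force'],s['grip_width'])
M=R.from_rotvec(s['eef_rot']).as_matrix();print(M[:,2].round(3),s['tool_pos']+49*M[:,2],s['tool_pos']+154*M[:,2])
a=vision.get_image("scene");cv2.imwrite("pics/s10.png",a["color"][:,:,::-1])
b=vision.get_image("top")
for n,p in (("foot",(179.2,315.2)),): print(n,plane(b,*p,8))
E
```

```text
[-0.678  0.796  1.455  1.179  2.011 -2.128] [-0.     0.001  0.001 -0.    -0.002 -0.   ] [-1.06022948 -0.37302682 -0.2826069 ] 14.559034664358212
[ 0.097  0.995 -0.001] [615.12313759  38.78288718 204.16075644] [625.30003766 143.28851552 204.09480324]
foot [441.32061685 295.43149493   8.        ]
```

View pics/s10.png

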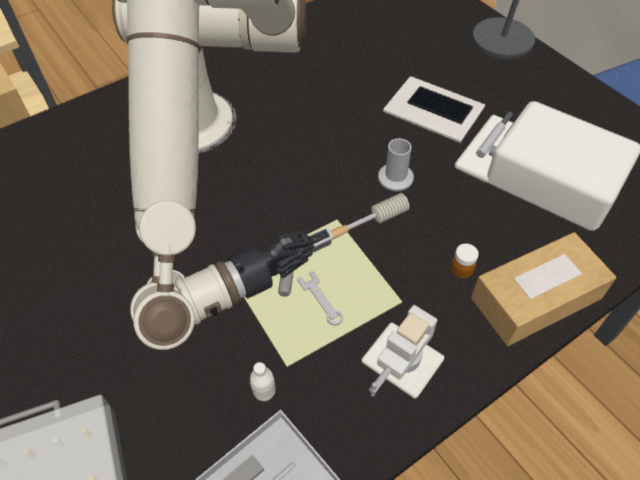

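The brush is level and still, and the beaker is standing in its place at (397,165). Part of the cup is hidden behind the wrist, but there is no contact force. I'm handing the job in.

```bash
python3 -c "
from cell import workorder
print(workorder.finish_job())"
```

```text
the job is handed in; nothing more can be done
None
```

I scrubbed the beaker with two strokes up and down of about 50 mm each. I then drew the brush straight out, turned it level and handed the job in while still holding it over the mat.

**Last checks:**
- **Brush position:** the arm pose puts its middle at about (615, 39, 204) mm. That is about 40 mm in x and 61 mm in y from the mat centre I measured, so inside its edges. The bristle end is also at about 204 mm.
- **Level and still:** the brush is level to within 1°, and joint speeds were almost zero (0.002 rad/s or less).
- **Grip:** the finger opening read a steady 14.6 mm on the 16 mm handle. The wrist force stayed around 1 N.
- **Beaker:** it stands upright and looked unmoved in the camera images.

**Not confirmed:** the arm hid most of the cup in the last images, so I couldn't check its position closely. Nothing in the force readings or the visible part suggested contact. The stroke depths come from the arm's readings and the wrist picture, since the bristle end couldn't be seen inside the beaker.

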